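Hook the tape measure on the board's red end, draw it to the line and lock it

TASK

Take the orange tape measure from the book and hook its metal end over the red end of the clamped craft board. Back the case away along the board against the spring, set it down upright on the board with its front face at the dark line, let go, and only then press its red lock button fully down. Leave the bowl, the glue bottle and the sticky-tape dispenser where they are, and finish with the tape still hooked.

Things in the scene. Friction and masses are not known exactly. Their poses are not given: they have to be found in the camera images.
- tape_mid (a point): Centre of the orange tape measure's case: an upright block 66 mm long (x), 34 mm wide (y, grip across this), 50 mm high, about 0.4 kg; point 25 mm above its underside. x points out of the front face (33 mm ahead), where the yellow blade leaves just above the sole. It starts on a closed blue book 30 mm thick. Set down flat on the board, its rubber sole holds against the spring.
- tape_hook (a point): Steel hook at the blade's end: a lip 22 mm wide, 3 mm thick, turned down. Point on the lip's inner face (towards the case), 4 mm below the case's underside; the lip reaches 11 mm below that underside. Case axes. Blade drawn in (start): 78 mm ahead of the case's centre, 45 mm of blade showing; it draws out 190 mm more against a spring of 1.4 to 2 N.
- tape_lock (a joint): Red lock button, 22 by 20 mm, in the middle of the case's top, 9 mm proud: when up, its top is 34 mm above the case's centre. 0 = up (open), grows as pressed, about 0.005 m = fully down on the blade. It takes about 4 N to push, stays where it is left, and when down brakes the blade.
- board_end (a point): Middle of the top edge of the red-painted end of the craft board: a fixed white-painted board 340 mm long, 110 mm wide, 24 mm thick, flat on the table, held by two low clamps at its other end (20 mm above the board over its last 35 mm, and 31 mm past it). x points outwards off the red end along the board, z up; point at the height of the board's top.
- board_line (a point): Middle of the dark line drawn straight across the board's top, 5 mm wide, 140 to 190 mm from the red end; point at the board's top, same axes as the board.
- bowl: Bystander: white bowl, 136 mm across, 55 mm high; origin under its centre.
- glue: Bystander: white glue bottle with orange cap, 38 mm across, 115 mm high, upright; origin under its centre.
- dispenser: Bystander: green sticky-tape dispenser with a paper-coloured roll, 110 by 45 mm, about 70 mm high; origin under its centre.

How it is judged:
On the way, in this order (a step that is already met when the one before it is completed fails the run):
1. the hook's lip is over the red end, below the board's top edge (x of tape_hook in the frame of board_end between -0.006 and 0.035 m and y of tape_hook in the frame of board_end between -0.045 and 0.045 m and z of tape_hook in the frame of board_end below 0 m), for 0.1 s.
2. the tape is drawn out, hooked, with the case standing on the board at the line, let go and not yet locked (x of tape_hook in the frame of board_end between -0.006 and 0.01 m and y of tape_hook in the frame of board_end between -0.045 and 0.045 m and z of tape_hook in the frame of board_end below 0 m and x of tape_mid in the frame of board_line between -0.048 and -0.018 m and y of tape_mid in the frame of board_line between -0.035 and 0.035 m and z of tape_mid in the frame of board_line between 0.018 and 0.032 m and angle between the x axis of tape_mid and the x axis of board_end, either way round below 0.2 rad and angle between tape_mid's own z axis and vertical below 0.15 rad and value of joint tape_lock below 0.002 m and contact force between the fingers and tape below 0.1 N), for 0.1 s.
At the end, for the whole second after the job is handed in: The hook is still over the red end (lip below the top edge, within 10 mm of the end), the case stands upright on the board, within 0.2 rad of its length and 35 mm of its middle, front face within 15 mm of the line, lock button down at least 4 mm, bystanders in place (x of tape_hook in the frame of board_end between -0.006 and 0.01 m and y of tape_hook in the frame of board_end between -0.045 and 0.045 m and z of tape_hook in the frame of board_end below 0 m and x of tape_mid in the frame of board_line between -0.048 and -0.018 m and y of tape_mid in the frame of board_line between -0.035 and 0.035 m and z of tape_mid in the frame of board_line between 0.018 and 0.032 m and angle between the x axis of tape_mid and the x axis of board_end, either way round below 0.2 rad and angle between tape_mid's own z axis and vertical below 0.15 rad and value of joint tape_lock above 0.004 m); the robot touches nothing.
It fails at once if the bowl is shifted more than 30 mm (distance of bowl from where it was at the start of the episode above 0.03 m).
It fails at once if the glue is shifted more than 30 mm (distance of glue from where it was at the start of the episode above 0.03 m).
It fails at once if the dispenser is shifted more than 30 mm (distance of dispenser from where it was at the start of the episode above 0.03 m).
It also fails if it takes over 45 s, if anything falls off the work surface, if the arm or the gripper's body presses on something with over 40 N, if the wrist force passes 120 N, or if a joint passes its speed limit or range.

ROBOT

A 6-joint arm with a two-finger parallel gripper is mounted at the origin on the work surface. World frame = base frame: x ahead of the robot, y to its left, z up, the work surface at z = 0. Lengths are in m, angles in rad, forces in N, time in s.
With the tool pointing down it reaches from about 0.275 to 0.875 m from the base axis. Payload 12.5 kg.
Tool frame: the origin (TCP) lies midway between the tips of the shut fingers; the grasp point (between the pads) lies 19 mm behind it; z points along the fingers, y is the line along which they close (so a half turn about z gives the same grasp; the last joint's range is limited). The gripper opens to 85 mm and grips with 20 to 120 N. Pads are 22 mm wide; open, the fingers measure 114 mm over their backs; the gripper's body (76 mm by 85 mm) begins 54 mm behind the grasp point. The pads swing forward as they close: fully open they stand 13 mm farther back than shut.
Start: joints at [-1.298, 0.351, 1.652, -0, 1.139, -0.085], TCP at [0.193, -0.515, 0.231] pointing down, gripper open.
Joint ranges: [-2.75, 2.75], [-0.79, 2.1], [0.01, 2.65], [-1.57, 4.71], [0.07, 3.14], [-2.87, 2.87]. Speed limits (rad/s): [2.22, 2.22, 2.79, 3.14, 3.14, 3.14].

INTERFACE

Orientations are given as a unit quaternion [x, y, z, w].
In Python, from workcell import monitor, viewer, env gives the robot as it stands.
- The arm moves only by the tool jog_arm, never from a script. Its argument "targets" is a list of rows, each an object of numbers: "tx", "ty", "tz": the shift along the world's x, y, z in m; "wx", "wy", "wz": the turn, a rotation vector about the world's x, y, z in rad; "claw": the finger opening in m, from 0 to 0.0854. A call has 1 to 10 rows; each row is the pose to reach, as a shift and turn from the pose commanded when the call began; what a row does not reach only later rows make up. A row lasts 1/8 s, in which the tool goes at most 62.5 mm and 10.7 degrees, less where a joint would pass 70% of its speed; a pose out of reach is approached as far as the arm can. A call with a gripper value outside its range is refused whole. The fingers move at their own pace and stop on an object; the grip force is fixed at half the most. Time passes only in rows, so rows that repeat a pose let the fingers close. It gives the time, the measured TCP pose, the force, the opening and the grip force at its end, in the units of the state.
- monitor.observe(): the state, without advancing time (a new reading comes with each control period).
- viewer.capture(name): name is "scene" or "top" or "wrist"; returns (picture, depth): 480x640x3 uint8, blue, green, red; 480x640 float32, m along the optical axis (not along the pixel's ray), 0 where there is no reading.
- viewer.camera_model(name): a dict with "fx", "fy", "cx", "cy" (pixels), "pose" (4x4, takes a point from camera to world coordinates). Camera axes: x right, y down, z forward; pixel columns grow to the right and rows downward; lengths in m; the calibration is good to about 2 mm. A picture is of the moment at which its call begins: read the wrist's pose just before it. camera_model takes no time and is no camera call; for the wrist camera it gives the pose at the moment of the call.
- env.close_job(): hands the job in; it is judged then, once.
The state is a dict: "clock": time; "q": joint angles; "qvel": joint speeds; "joint_torque": joint torques, N m; "tool_pos": TCP position; "ee_rot": TCP orientation; "ft_force": force on the tool from outside, world axes, zero at the start; "torque": the same for the moment, N m; "opening": finger opening in m; "finger_force": force on a finger pad.
Only numpy, scipy, OpenCV 4.12 (cv2) and the standard library are available. Lean on these libraries where they do the work, as an engineer would, in place of code of your own. Each camera call takes 0.05 s, during which the arm holds its last target. There are 200 camera calls.

## Working session

There is one attempt and no reset: what is moved stays moved. The work goes in short steps, Python scripts to look and compute and a tool call to move; the robot and the scene stay as the last step left them, time stands still between calls to the robot, and variables do not carry over. Pictures are saved under pics/ and viewed, at most 10 in all, crops included, and the job is handed in when it is done.

Besides the shell and the picture viewer there is one more tool, called after ">>>" by a JSON object that holds its "op" and its "data". jog_arm: Moves the arm, as the interface text tells. Its arguments: {"type":"object","properties":{"targets":{"type":"array","items":{"type":"object","properties":{"tx":{"type":"number"},"ty":{"type":"number"},"tz":{"type":"number"},"wx":{"type":"number"},"wy":{"type":"number"},"wz":{"type":"number"},"claw":{"type":"number"}}}}},"required":["targets"]}

```bash
mkdir -p pics; python3 - <<'E'
from workcell import monitor, viewer
import cv2, numpy as np
s=monitor.observe(); print(s)
for n in("scene","top"):
    p,d=viewer.capture(n); m=viewer.camera_model(n)
    cv2.imwrite(f"pics/{n}0.png",p); np.savez(f"{n}0.npz",p=p,d=d,**m)
    print(n,m)
E
```

```text
{'clock': 0.0, 'q': array([-1.29761983e+00,  3.51211843e-01,  1.65242674e+00,  1.82982747e-05,
        1.13906734e+00, -8.46106301e-02]), 'qvel': array([ 0.00038014, -0.00052973,  0.00227861,  0.00012293, -0.00063687,
        0.00087125]), 'joint_torque': array([-5.90416021e-04, -5.06103837e+01, -2.91405934e+01, -1.33811886e-04,
        4.55648682e-03, -7.89556282e-06]), 'tool_pos': array([ 0.19254664, -0.51485081,  0.23077077]), 'ee_rot': array([ 9.84041705e-01,  1.77937103e-01, -4.41328746e-05, -5.54945208e-04]), 'ft_force': array([0.64037215, 0.30375244, 0.34921924]), 'torque': array([-0.02986068, -0.03435999, -0.00503706]), 'finger_force': 0.0, 'opening': 0.08531057704746796}
scene {'fx': 623.5596563452611, 'fy': 623.5596563452611, 'cx': 311.27100422384444, 'cy': 248.48672795645794, 'pose': array([[ 0.31505305,  0.77801061, -0.54354491,  1.25193257],
       [ 0.94892146, -0.26849555,  0.16570518, -0.25398537],
       [-0.017019  , -0.56798735, -0.8228613 ,  1.10738497],
       [ 0.        ,  0.        ,  0.        ,  1.        ]])}
top {'fx': 480.99360489191605, 'fy': 480.99360489191605, 'cx': 321.9424667680817, 'cy': 244.63629582092935, 'pose': array([[ 0.0207923 , -0.99854723,  0.04971031,  0.52228245],
       [-0.99977129, -0.02101523, -0.00396611, -0.06994089],
       [ 0.00500502, -0.04961648, -0.9987558 ,  1.17028708],
       [ 0.        ,  0.        ,  0.        ,  1.        ]])}
```

View pics/top0.png

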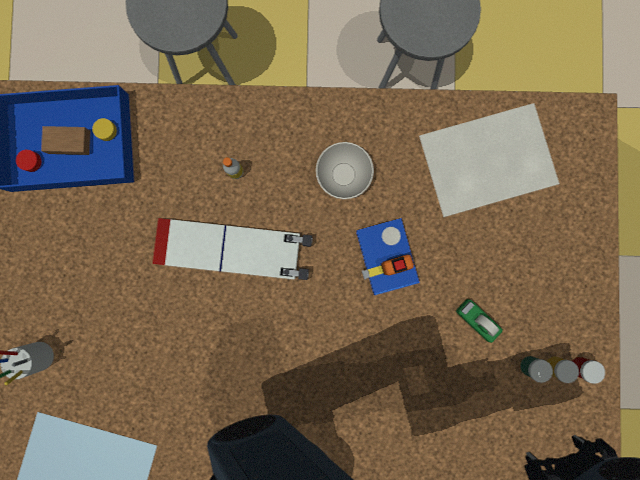

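View pics/scene0.png

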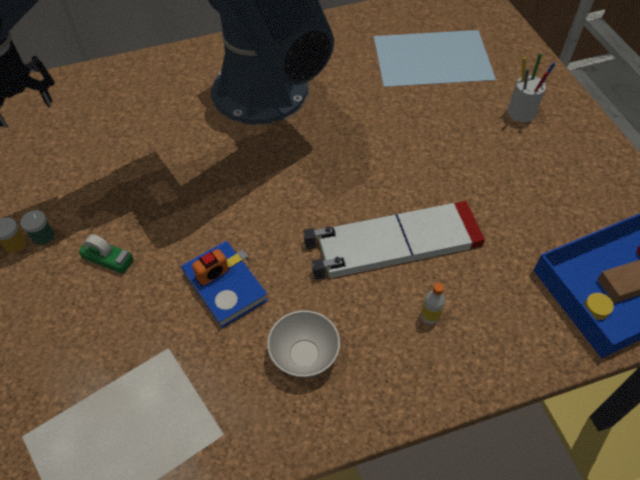

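The top view shows the board from its red end at about (157,242) to the clamps at about (300,257), with the line at (222,248). The tape is on the book at (398,265), and its blade points left (+y) to (373,272). The scene view agrees. Next I'll measure these positions.

```bash
cat > h.py <<'E'
import numpy as np, cv2
def ray(m,u,v,z):
    P=m["pose"]; d=P[:3,:3]@np.array([(u-m["cx"])/m["fx"],(v-m["cy"])/m["fy"],1]); return P[:3,3]+d*(z-P[2,3])/d[2]
def mask(p,lo,hi,roi=None):
    k=cv2.inRange(cv2.cvtColor(p,cv2.COLOR_BGR2HSV),np.array(lo),np.array(hi))
    if roi: 
        q=np.zeros_like(k); a,b,c,d=roi; q[b:d,a:c]=k[b:d,a:c]; k=q
    return k
def rect(k):
    c=max(cv2.findContours(k,cv2.RETR_EXTERNAL,cv2.CHAIN_APPROX_NONE)[0],key=cv2.contourArea)
    return cv2.boxPoints(cv2.minAreaRect(c)),cv2.contourArea(c)
E
python3 - <<'E'
from h import *
m=dict(np.load("top0.npz")); p=m["p"]
def show(n,k,z):
    b,a=rect(k); w=np.array([ray(m,*q,z)[:2] for q in b]); print(n,a,b.round(0).tolist(),w.round(3).tolist(),"c",w.mean(0).round(4)); return w
r=show("red",mask(p,(0,120,60),(8,255,255),(145,200,185,290))|mask(p,(170,120,60),(180,255,255),(145,200,185,290)),.024)
show("white",mask(p,(0,0,130),(180,60,255),(150,200,310,290)),.024)
show("line",mask(p,(90,80,0),(140,255,140),(210,215,240,280)),.024)
show("case",mask(p,(5,150,80),(20,255,255),(365,245,425,285)),.08)
show("button",mask(p,(0,150,60),(4,255,255),(375,245,425,285))|mask(p,(172,150,60),(180,255,255),(375,245,425,285)),.089)
show("blade",mask(p,(22,120,80),(35,255,255),(350,255,390,285)),.035)
E
```

```text
red 512.5 [[152.0, 263.0], [157.0, 217.0], [170.0, 219.0], [164.0, 265.0]] [[0.527, 0.329], [0.636, 0.32], [0.633, 0.29], [0.524, 0.3]] c [0.5799 0.3099]
white 3101.0 [[221.0, 271.0], [226.0, 225.0], [302.0, 233.0], [297.0, 280.0]] [[0.511, 0.165], [0.622, 0.156], [0.605, -0.026], [0.495, -0.016]] c [0.5583 0.0697]
line 10.0 [[219.0, 270.0], [224.0, 225.0], [226.0, 225.0], [220.0, 270.0]] [[0.514, 0.169], [0.622, 0.159], [0.621, 0.156], [0.514, 0.166]] c [0.5677 0.1624]
case 120.0 [[381.0, 261.0], [392.0, 259.0], [394.0, 273.0], [384.0, 275.0]] [[0.543, -0.21], [0.548, -0.234], [0.515, -0.24], [0.51, -0.215]] c [ 0.5289 -0.2246]
button 76.0 [[393.0, 262.0], [403.0, 259.0], [405.0, 267.0], [396.0, 270.0]] [[0.54, -0.235], [0.548, -0.256], [0.529, -0.263], [0.522, -0.241]] c [ 0.5348 -0.2488]
blade 86.0 [[368.0, 269.0], [381.0, 265.0], [383.0, 272.0], [370.0, 276.0]] [[0.523, -0.184], [0.533, -0.215], [0.516, -0.22], [0.506, -0.189]] c [ 0.5198 -0.2018]
```

>>> {"op": "jog_arm", "data": {"targets": [{"tx": 0.038, "ty": 0.03, "wz": 0.172}, {"tx": 0.076, "ty": 0.059, "wz": 0.343}, {"tx": 0.114, "ty": 0.089, "wz": 0.515}, {"tx": 0.152, "ty": 0.118, "wz": 0.687}, {"tx": 0.19, "ty": 0.148, "wz": 0.858}, {"tx": 0.228, "ty": 0.177, "wz": 1.03}, {"tx": 0.266, "ty": 0.207, "wz": 1.2}, {"tx": 0.304, "ty": 0.236, "wz": 1.373}, {"tx": 0.342, "ty": 0.266, "wz": 1.545}, {"tx": 0.342, "ty": 0.266, "wz": 1.545}]}}

```text
invalid input at $.targets[0]: expected keys tx, ty, tz, wx, wy, wz, claw
```

```bash
cat > look.py <<'E'
from workcell import monitor, viewer
import cv2, numpy as np, sys
from scipy.spatial.transform import Rotation as R
n,o=sys.argv[1:3]
s=monitor.observe(); m=viewer.camera_model(n); p,d=viewer.capture(n)
cv2.imwrite(f"pics/{o}.png",p); np.savez(f"{o}.npz",p=p,d=d,**m)
M=R.from_quat(s["ee_rot"]).as_matrix()
print(s["clock"],s["tool_pos"].round(4),"yaw_y",np.degrees(np.arctan2(M[1,1],M[0,1])).round(2),"z",M[:,2].round(3),s["ft_force"].round(2),s["opening"],s["q"].round(2))
E
python3 look.py wrist w1
```

```text
0.1 [ 0.1925 -0.5149  0.2308] yaw_y -69.5 z [-0.     0.001 -1.   ] [-0.54  0.8   0.05] 0.08519931010778461 [-1.3   0.35  1.65 -0.    1.14 -0.08]
```

View pics/w1.png

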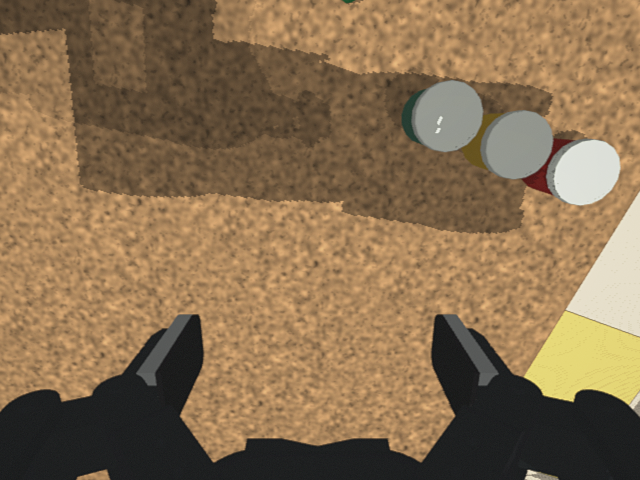

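The move was refused because every row needs all the keys. The wrist picture therefore shows the start pose, with jars at about (510,140) and the fingers at (180,340) and (455,340). I'll send the move again with every key filled in.

>>> {"op": "jog_arm", "data": {"targets": [{"tx": 0.038, "ty": 0.03, "tz": 0, "wx": 0, "wy": 0, "wz": 0.172, "claw": 0.085}, {"tx": 0.076, "ty": 0.059, "tz": 0, "wx": 0, "wy": 0, "wz": 0.343, "claw": 0.085}, {"tx": 0.114, "ty": 0.089, "tz": 0, "wx": 0, "wy": 0, "wz": 0.515, "claw": 0.085}, {"tx": 0.152, "ty": 0.118, "tz": 0, "wx": 0, "wy": 0, "wz": 0.687, "claw": 0.085}, {"tx": 0.19, "ty": 0.148, "tz": 0, "wx": 0, "wy": 0, "wz": 0.858, "claw": 0.085}, {"tx": 0.228, "ty": 0.177, "tz": 0, "wx": 0, "wy": 0, "wz": 1.03, "claw": 0.085}, {"tx": 0.266, "ty": 0.207, "tz": 0, "wx": 0, "wy": 0, "wz": 1.2, "claw": 0.085}, {"tx": 0.304, "ty": 0.236, "tz": 0, "wx": 0, "wy": 0, "wz": 1.373, "claw": 0.085}, {"tx": 0.342, "ty": 0.266, "tz": 0, "wx": 0, "wy": 0, "wz": 1.545, "claw": 0.085}, {"tx": 0.342, "ty": 0.266, "tz": 0, "wx": 0, "wy": 0, "wz": 1.545, "claw": 0.085}]}}

```text
clock: 1.4
tool_pos: [0.5363, -0.2471, 0.2308]
ee_rot: [0.579, 0.816, 0.0, -0.0]
ft_force: [-1.3, 0.0, 0.4]
opening: 0.0849
finger_force: 0.0
```

```bash
python3 look.py wrist w2
```

```text
1.4 [ 0.5363 -0.2471  0.2308] yaw_y 19.31 z [-0.     0.001 -1.   ] [-1.31  0.03  0.36] 0.08493528021220173 [-0.51  0.42  1.54  0.    1.17 -0.85]
```

View pics/w2.png

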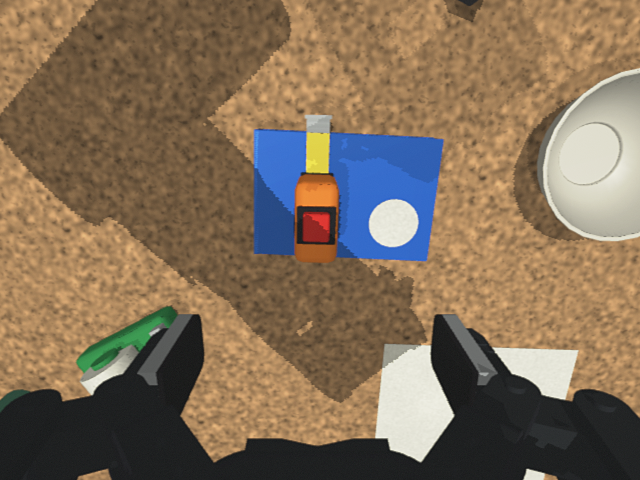

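The wrist view shows the tape lined up with the tool: button at (316,226), blade up to a grey hook at (318,122), and clear space on both sides of the case.

```bash
python3 - <<'E'
from h import *
m=dict(np.load("w2.npz")); p=m["p"]
roi=(285,100,350,270)
b,a=rect(mask(p,(0,150,60),(4,255,255),roi)|mask(p,(174,150,60),(180,255,255),roi)); c=b.mean(0); print(a,b.round(1).tolist())
print("btn",ray(m,*c,.089).round(4)); print([ray(m,*q,.089).round(4).tolist() for q in b])
b,a=rect(mask(p,(22,120,80),(35,255,255),roi)); q=b[np.argsort(b[:,1])]
print(a,b.round(1).tolist()); 
A=ray(m,*q[:2].mean(0),.035); B=ray(m,*q[2:].mean(0),.035); print("blade",A,B,np.degrees(np.arctan2(*(A-B)[[1,0]])))
b,a=rect(mask(p,(5,130,40),(18,255,255),roi)); print("orange",b.round(1).tolist(),[ray(m,*q,.06).round(4).tolist() for q in b])
print("hook tip",ray(m,318,115,.032), "depth btn",m["d"][226,316], "cam z",m["pose"][2,3])
E
```

```text
748.0 [[302.0, 212.0], [329.0, 212.0], [329.0, 241.0], [302.0, 241.0]]
btn [ 0.5348 -0.2477  0.089 ]
[[0.5218, -0.2406, 0.089], [0.5406, -0.234, 0.089], [0.5482, -0.255, 0.089], [0.5289, -0.2618, 0.089]]
827.5 [[306.0, 133.0], [328.0, 133.0], [328.0, 173.0], [306.0, 173.0]]
blade [ 0.51428557 -0.18577549  0.035     ] [ 0.52513771 -0.21674512  0.035     ] 109.31109558957633
orange [[295.0, 174.0], [338.0, 174.0], [338.0, 262.0], [295.0, 262.0]] [[0.5079, -0.2201, 0.06], [0.5399, -0.2089, 0.06], [0.5655, -0.2782, 0.06], [0.5312, -0.2903, 0.06]]
hook tip [ 0.51037778 -0.17213936  0.032     ] depth btn 0.29422373 cam z 0.3735716255804232
```

>>> {"op": "jog_arm", "data": {"targets": [{"tx": -0.0015, "ty": -0.0005, "tz": -0.05, "wx": 0, "wy": 0, "wz": 0, "claw": 0.085}, {"tx": -0.0015, "ty": -0.0005, "tz": -0.1, "wx": 0, "wy": 0, "wz": 0, "claw": 0.085}, {"tx": -0.0015, "ty": -0.0005, "tz": -0.14, "wx": 0, "wy": 0, "wz": 0, "claw": 0.085}, {"tx": -0.0015, "ty": -0.0005, "tz": -0.17, "wx": 0, "wy": 0, "wz": 0, "claw": 0.085}, {"tx": -0.0015, "ty": -0.0005, "tz": -0.195, "wx": 0, "wy": 0, "wz": 0, "claw": 0.085}, {"tx": -0.0015, "ty": -0.0005, "tz": -0.195, "wx": 0, "wy": 0, "wz": 0, "claw": 0.06}, {"tx": -0.0015, "ty": -0.0005, "tz": -0.195, "wx": 0, "wy": 0, "wz": 0, "claw": 0.02}, {"tx": -0.0015, "ty": -0.0005, "tz": -0.195, "wx": 0, "wy": 0, "wz": 0, "claw": 0.02}, {"tx": -0.0015, "ty": -0.0005, "tz": -0.195, "wx": 0, "wy": 0, "wz": 0, "claw": 0.02}, {"tx": -0.0015, "ty": -0.0005, "tz": -0.195, "wx": 0, "wy": 0, "wz": 0, "claw": 0.02}]}}

```text
clock: 2.7
tool_pos: [0.5348, -0.2503, 0.0384]
ee_rot: [0.581, 0.814, 0.0, 0.002]
ft_force: [4.3, 0.6, 5.1]
opening: 0.0332
finger_force: 60.6
```

>>> {"op": "jog_arm", "data": {"targets": [{"tx": 0, "ty": 0, "tz": 0.03, "wx": 0, "wy": 0, "wz": 0, "claw": 0.02}, {"tx": 0, "ty": 0, "tz": 0.085, "wx": 0, "wy": 0, "wz": 0, "claw": 0.02}, {"tx": 0.003, "ty": 0.04, "tz": 0.1, "wx": 0, "wy": 0, "wz": -0.04, "claw": 0.02}, {"tx": 0.008, "ty": 0.095, "tz": 0.1, "wx": 0, "wy": 0, "wz": -0.1, "claw": 0.02}, {"tx": 0.012, "ty": 0.15, "tz": 0.1, "wx": 0, "wy": 0, "wz": -0.16, "claw": 0.02}, {"tx": 0.017, "ty": 0.205, "tz": 0.1, "wx": 0, "wy": 0, "wz": -0.22, "claw": 0.02}, {"tx": 0.022, "ty": 0.26, "tz": 0.1, "wx": 0, "wy": 0, "wz": -0.28, "claw": 0.02}, {"tx": 0.028, "ty": 0.315, "tz": 0.1, "wx": 0, "wy": 0, "wz": -0.34, "claw": 0.02}, {"tx": 0.033, "ty": 0.37, "tz": 0.1, "wx": 0, "wy": 0, "wz": -0.4, "claw": 0.02}, {"tx": 0.035, "ty": 0.4, "tz": 0.1, "wx": 0, "wy": 0, "wz": -0.428, "claw": 0.02}]}}

```text
clock: 3.95
tool_pos: [0.5678, 0.1528, 0.1368]
ee_rot: [0.74, 0.672, 0.0, 0.0]
ft_force: [-0.1, -1.0, -3.9]
opening: 0.0333
finger_force: 60.6
```

```bash
python3 look.py wrist w3
```

```text
3.95 [0.5678 0.1528 0.1368] yaw_y -5.49 z [ 0.  0. -1.] [-0.08 -1.05 -3.87] 0.033261354508580365 [0.18 0.53 1.63 0.   0.98 0.28]
```

View pics/w3.png

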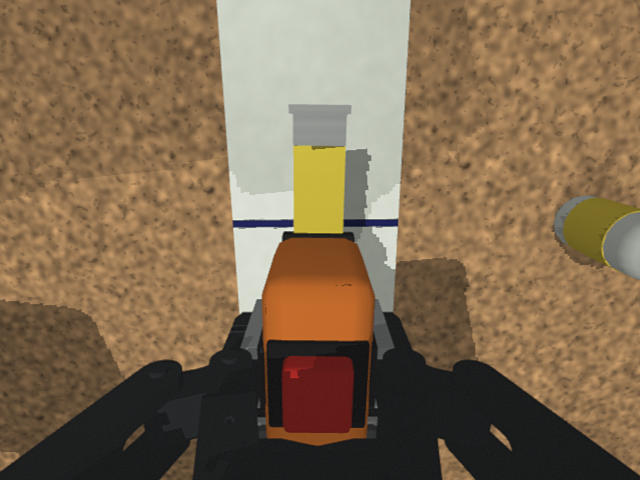

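The tape is held straight and lined up with the board. The line runs from (233,223) to (398,223), the blade and hook end at (320,108), and the button is at (317,395). I'll measure where the tape sits in the hand and where the line is from here.

```bash
python3 - <<'E'
from h import *
m=dict(np.load("w3.npz")); p=m["p"]; T=np.array([.5678,.1528])
a=np.radians(84.5); u=np.array([np.cos(a),np.sin(a)]); v=np.array([-u[1],u[0]])
roi=(250,340,380,445)
b,A=rect(mask(p,(0,150,50),(4,255,255),roi)|mask(p,(174,150,50),(180,255,255),roi)); c=b.mean(0)
w=ray(m,*c,.187)[:2]; print("btn",A,b.round().tolist(),w.round(4),"rel TCP (u,v)",((w-T)@u).round(4),((w-T)@v).round(4),"depth",m["d"][395,317])
for px in [(320,105),(320,111)]:
    w=ray(m,*px,.131)[:2]; print("hook",w.round(4),((w-T)@u).round(4),((w-T)@v).round(4))
L=[ray(m,*q,.024)[:2] for q in ((235,224),(396,223))]; print("line",L,"mid",np.mean(L,0), "ang",np.degrees(np.arctan2(*(L[0]-L[1])[::-1]))-90)
E=[[ray(m,x,y,.024)[:2] for x,y in k] for k in (((218,5),(238,290)),((410,5),(395,290)))]
for e in E: d=e[0]-e[1]; print("edge ang",np.degrees(np.arctan2(d[1],d[0])), e)
g=dict(np.load("top0.npz")); print("glue",ray(g,234,170,.05),"top-line",ray(g,222.3,247.5,.024))
E
```

```text
btn 5207.5 [[282.0, 356.0], [353.0, 356.0], [353.0, 432.0], [282.0, 432.0]] [0.5678 0.1564] rel TCP (u,v) 0.0036 0.0003 depth 0.11070419
hook [0.5762 0.2338] 0.0814 -0.0006
hook [0.576  0.2318] 0.0794 -0.0006
line [array([0.51373782, 0.16732283]), array([0.62082358, 0.15772358])] mid [0.5672807  0.16252321] ang 84.87764940116688
edge ang 84.74139494194785 [array([0.52446754, 0.2957928 ]), array([0.50824623, 0.11954807])]
edge ang 85.16731678891382 [array([0.63330584, 0.28534346]), array([0.61839293, 0.10895705])]
glue [0.74911811 0.1357009  0.05      ] top-line [0.56750856 0.16275901 0.024     ]
```

>>> {"op": "jog_arm", "data": {"targets": [{"tx": 0.004, "ty": 0.05, "tz": -0.02, "wx": 0, "wy": 0, "wz": 0.006, "claw": 0.02}, {"tx": 0.008, "ty": 0.1, "tz": -0.04, "wx": 0, "wy": 0, "wz": 0.006, "claw": 0.02}, {"tx": 0.008, "ty": 0.107, "tz": -0.06, "wx": 0, "wy": 0, "wz": 0.006, "claw": 0.02}, {"tx": 0.008, "ty": 0.107, "tz": -0.08, "wx": 0, "wy": 0, "wz": 0.006, "claw": 0.02}, {"tx": 0.008, "ty": 0.107, "tz": -0.08, "wx": 0, "wy": 0, "wz": 0.006, "claw": 0.02}, {"tx": 0.008, "ty": 0.107, "tz": -0.08, "wx": 0, "wy": 0, "wz": 0.006, "claw": 0.02}]}}

```text
clock: 4.75
tool_pos: [0.5767, 0.2565, 0.057]
ee_rot: [0.739, 0.674, 0.0, 0.0]
ft_force: [0.2, 0.2, -3.7]
opening: 0.0335
finger_force: 60.5
```

```bash
python3 look.py wrist w4
```

```text
4.75 [0.5767 0.2565 0.057 ] yaw_y -5.23 z [ 0.001  0.    -1.   ] [ 0.21  0.17 -3.7 ] 0.033540461882416016 [ 0.34  0.7   1.55 -0.    0.89  0.44]
```

View pics/w4.png

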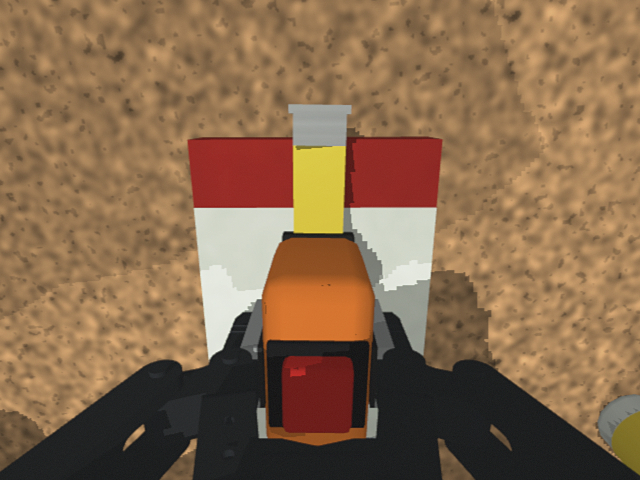

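The hook at (320,107) reaches past the red end's top edge, which is at about row 138. I'll check that gap, then lower.

```bash
python3 - <<'E'
from h import *
m=dict(np.load("w4.npz"));T=np.array([.5767,.2565])
a=np.radians(84.9); u=np.array([np.cos(a),np.sin(a)]); v=np.array([-u[1],u[0]])
for n,q,z in(("endL",(190,140),.024),("endR",(441,139),.024),("hookout",(320,105),.051)):
    w=ray(m,*q,z)[:2]; print(n,w.round(4),((w-T)@u).round(4),((w-T)@v).round(4))
E
```

```text
endL [0.528  0.3291] 0.068 0.055
endR [0.6357 0.3197] 0.0682 -0.0531
hookout [0.5847 0.3375] 0.0814 -0.0008
```

>>> {"op": "jog_arm", "data": {"targets": [{"tx": 0, "ty": 0.002, "tz": -0.01, "wx": 0, "wy": 0, "wz": 0, "claw": 0.02}, {"tx": 0, "ty": 0.002, "tz": -0.018, "wx": 0, "wy": 0, "wz": 0, "claw": 0.02}, {"tx": 0, "ty": 0.002, "tz": -0.022, "wx": 0, "wy": 0, "wz": 0, "claw": 0.02}, {"tx": 0, "ty": 0.002, "tz": -0.023, "wx": 0, "wy": 0, "wz": 0, "claw": 0.02}, {"tx": 0, "ty": 0.002, "tz": -0.023, "wx": 0, "wy": 0, "wz": 0, "claw": 0.02}, {"tx": 0, "ty": 0.002, "tz": -0.023, "wx": 0, "wy": 0, "wz": 0, "claw": 0.02}]}}

```text
clock: 5.55
tool_pos: [0.5763, 0.2594, 0.0335]
ee_rot: [0.738, 0.675, 0.0, 0.0]
ft_force: [0.5, -0.4, -4.1]
opening: 0.0333
finger_force: 60.7
```

>>> {"op": "jog_arm", "data": {"targets": [{"tx": -0.001, "ty": -0.01, "tz": 0, "wx": 0, "wy": 0, "wz": 0, "claw": 0.02}, {"tx": -0.0024, "ty": -0.026, "tz": 0, "wx": 0, "wy": 0, "wz": 0, "claw": 0.02}, {"tx": -0.004, "ty": -0.044, "tz": 0, "wx": 0, "wy": 0, "wz": 0, "claw": 0.02}, {"tx": -0.0057, "ty": -0.062, "tz": 0, "wx": 0, "wy": 0, "wz": 0, "claw": 0.02}, {"tx": -0.0073, "ty": -0.08, "tz": 0, "wx": 0, "wy": 0, "wz": 0, "claw": 0.02}, {"tx": -0.009, "ty": -0.098, "tz": 0, "wx": 0, "wy": 0, "wz": 0, "claw": 0.02}, {"tx": -0.0107, "ty": -0.116, "tz": 0, "wx": 0, "wy": 0, "wz": 0, "claw": 0.02}, {"tx": -0.012, "ty": -0.131, "tz": 0, "wx": 0, "wy": 0, "wz": 0, "claw": 0.02}, {"tx": -0.012, "ty": -0.131, "tz": 0, "wx": 0, "wy": 0, "wz": 0, "claw": 0.02}, {"tx": -0.012, "ty": -0.131, "tz": 0, "wx": 0, "wy": 0, "wz": 0, "claw": 0.02}]}}

```text
clock: 6.8
tool_pos: [0.5644, 0.1286, 0.0334]
ee_rot: [0.738, 0.675, 0.0, 0.0]
ft_force: [-0.7, 2.1, -5.3]
opening: 0.0334
finger_force: 60.6
```

```bash
python3 look.py wrist w5; python3 look.py top t5
```

```text
6.8 [0.5644 0.1286 0.0334] yaw_y -5.16 z [ 0.001  0.    -1.   ] [-0.7   2.1  -5.29] 0.03339941698082421 [0.14 0.67 1.71 0.   0.77 0.23]
6.85 [0.5644 0.1288 0.0333] yaw_y -5.15 z [ 0.001  0.    -1.   ] [ 1.31  1.22 -4.91] 0.03330409445212739 [0.14 0.67 1.71 0.   0.77 0.23]
```

View pics/w5.png

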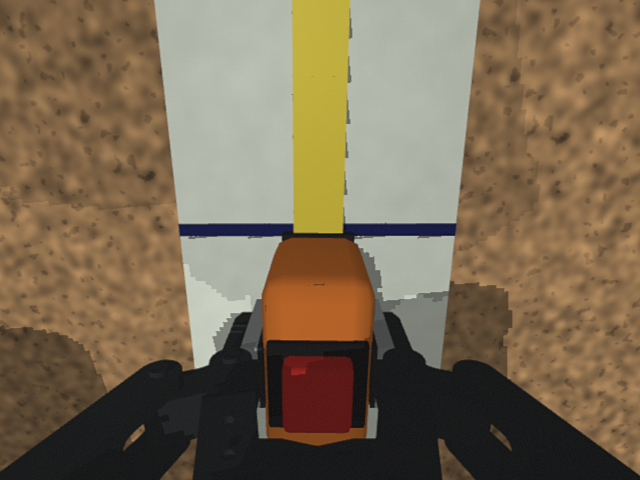

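The blade is drawn out at full length and still hooked, with a pull of about 2 N. The case's front face (row 235) is at the line (row 230). Now I'll lower the case onto the board.

>>> {"op": "jog_arm", "data": {"targets": [{"tx": 0, "ty": 0, "tz": -0.001, "wx": 0, "wy": 0, "wz": 0, "claw": 0.02}, {"tx": 0, "ty": 0, "tz": -0.002, "wx": 0, "wy": 0, "wz": 0, "claw": 0.02}, {"tx": 0, "ty": 0, "tz": -0.002, "wx": 0, "wy": 0, "wz": 0, "claw": 0.02}]}}

```text
clock: 7.28
tool_pos: [0.5645, 0.129, 0.0324]
ee_rot: [0.738, 0.675, 0.0, 0.0]
ft_force: [-4.8, 3.6, 10.2]
opening: 0.0334
finger_force: 62.3
```

>>> {"op": "jog_arm", "data": {"targets": [{"tx": 0, "ty": 0, "tz": 0, "wx": 0, "wy": 0, "wz": 0, "claw": 0.04}, {"tx": 0, "ty": 0, "tz": 0, "wx": 0, "wy": 0, "wz": 0, "claw": 0.05}, {"tx": 0, "ty": 0, "tz": 0, "wx": 0, "wy": 0, "wz": 0, "claw": 0.06}, {"tx": 0, "ty": 0, "tz": 0, "wx": 0, "wy": 0, "wz": 0, "claw": 0.06}]}}

```text
clock: 7.78
tool_pos: [0.5642, 0.1283, 0.0313]
ee_rot: [0.738, 0.675, 0.0, 0.0]
ft_force: [0.5, 0.2, -0.2]
opening: 0.06
finger_force: 0.0
```

>>> {"op": "jog_arm", "data": {"targets": [{"tx": 0, "ty": 0, "tz": 0.02, "wx": 0, "wy": 0, "wz": 0, "claw": 0.06}, {"tx": 0, "ty": 0, "tz": 0.06, "wx": 0, "wy": 0, "wz": 0, "claw": 0.06}, {"tx": 0, "ty": 0, "tz": 0.11, "wx": 0, "wy": 0, "wz": 0, "claw": 0.06}, {"tx": 0, "ty": 0, "tz": 0.15, "wx": 0, "wy": 0, "wz": 0, "claw": 0.03}, {"tx": 0, "ty": 0, "tz": 0.15, "wx": 0, "wy": 0, "wz": 0, "claw": 0}, {"tx": 0, "ty": 0, "tz": 0.15, "wx": 0, "wy": 0, "wz": 0, "claw": 0}, {"tx": 0, "ty": 0, "tz": 0.15, "wx": 0, "wy": 0, "wz": 0, "claw": 0}]}}

```text
clock: 8.65
tool_pos: [0.5635, 0.1283, 0.1803]
ee_rot: [0.738, 0.675, -0.001, -0.001]
ft_force: [-0.4, 0.1, 0.2]
opening: 0.0002
finger_force: 0.0
```

```bash
python3 look.py wrist w6; python3 look.py top t6
```

```text
8.65 [0.5635 0.1283 0.1803] yaw_y -5.16 z [-0.002 -0.    -1.   ] [-0.4   0.12  0.22] 0.00017133243024724967 [ 0.14  0.46  1.63 -0.    1.06  0.23]
8.7 [0.5636 0.1283 0.1803] yaw_y -5.16 z [-0.002 -0.    -1.   ] [-0.09  1.08 -1.04] 0.00026013380121026026 [0.14 0.46 1.63 0.   1.06 0.23]
```

View pics/w6.png

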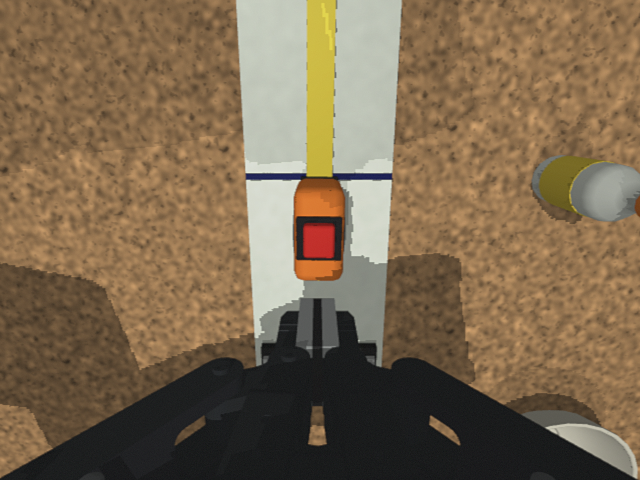

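The case stands on the board with its front face (row 178) at the line (row 176). The button is up at (319,241), and the shut fingers are clear at (318,325). I'll locate the button for pressing and check the hook from the top camera.

```bash
python3 - <<'E'
from h import *
m=dict(np.load("w6.npz")); p=m["p"]; roi=(290,205,350,275)
b,A=rect(mask(p,(0,150,60),(4,255,255),roi)|mask(p,(174,150,60),(180,255,255),roi)); w=ray(m,*b.mean(0),.083)[:2]
a=np.radians(84.9); u=np.array([np.cos(a),np.sin(a)]); v=np.array([-u[1],u[0]]); L=np.array([.5673,.1625])
print("btn",A,w.round(4),"rel line",((w-L)@u).round(4),((w-L)@v).round(4))
t=cv2.imread("pics/t6.png")[215:290,140:320]; cv2.imwrite("pics/t6c.png",cv2.resize(t,None,fx=4,fy=4,interpolation=cv2.INTER_CUBIC))
E
```

```text
btn 1043.0 [0.5641 0.1311] rel line -0.0316 0.0004
```

View pics/t6c.png

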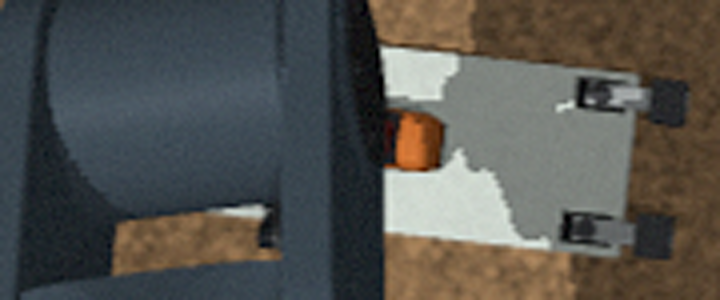

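>>> {"op": "jog_arm", "data": {"targets": [{"tx": 0.0005, "ty": 0.003, "tz": -0.03, "wx": 0, "wy": 0, "wz": 0, "claw": 0}, {"tx": 0.0005, "ty": 0.003, "tz": -0.06, "wx": 0, "wy": 0, "wz": 0, "claw": 0}, {"tx": 0.0005, "ty": 0.003, "tz": -0.082, "wx": 0, "wy": 0, "wz": 0, "claw": 0}, {"tx": 0.0005, "ty": 0.003, "tz": -0.092, "wx": 0, "wy": 0, "wz": 0, "claw": 0}, {"tx": 0.0005, "ty": 0.003, "tz": -0.096, "wx": 0, "wy": 0, "wz": 0, "claw": 0}, {"tx": 0.0005, "ty": 0.003, "tz": -0.1, "wx": 0, "wy": 0, "wz": 0, "claw": 0}, {"tx": 0.0005, "ty": 0.003, "tz": -0.103, "wx": 0, "wy": 0, "wz": 0, "claw": 0}, {"tx": 0.0005, "ty": 0.003, "tz": -0.104, "wx": 0, "wy": 0, "wz": 0, "claw": 0}, {"tx": 0.0005, "ty": 0.003, "tz": -0.104, "wx": 0, "wy": 0, "wz": 0, "claw": 0}]}}

```text
clock: 9.88
tool_pos: [0.565, 0.1314, 0.0777]
ee_rot: [0.738, 0.675, 0.0, 0.0]
ft_force: [1.0, 0.7, 4.0]
opening: 0.0001
finger_force: 2.2
```

>>> {"op": "jog_arm", "data": {"targets": [{"tx": 0, "ty": 0, "tz": -0.001, "wx": 0, "wy": 0, "wz": 0, "claw": 0}, {"tx": 0, "ty": 0, "tz": -0.0015, "wx": 0, "wy": 0, "wz": 0, "claw": 0}, {"tx": 0, "ty": 0, "tz": -0.0015, "wx": 0, "wy": 0, "wz": 0, "claw": 0}]}}

```text
clock: 10.25
tool_pos: [0.5651, 0.1315, 0.0767]
ee_rot: [0.738, 0.675, 0.001, 0.0]
ft_force: [-1.3, 0.5, 10.2]
opening: -0.0002
finger_force: 4.9
```

>>> {"op": "jog_arm", "data": {"targets": [{"tx": 0, "ty": 0, "tz": -0.001, "wx": 0, "wy": 0, "wz": 0, "claw": 0}, {"tx": 0, "ty": 0, "tz": -0.001, "wx": 0, "wy": 0, "wz": 0, "claw": 0}]}}

```text
clock: 10.5
tool_pos: [0.5653, 0.1316, 0.0763]
ee_rot: [0.738, 0.675, 0.001, 0.0]
ft_force: [-3.0, -0.0, 16.9]
opening: -0.0002
finger_force: 8.1
```

>>> {"op": "jog_arm", "data": {"targets": [{"tx": 0, "ty": 0, "tz": 0.01, "wx": 0, "wy": 0, "wz": 0, "claw": 0}, {"tx": 0, "ty": 0, "tz": 0.05, "wx": 0, "wy": 0, "wz": 0, "claw": 0}, {"tx": 0, "ty": 0, "tz": 0.1, "wx": 0, "wy": 0, "wz": 0, "claw": 0}, {"tx": -0.02, "ty": -0.05, "tz": 0.13, "wx": 0, "wy": 0, "wz": 0, "claw": 0}, {"tx": -0.04, "ty": -0.1, "tz": 0.15, "wx": 0, "wy": 0, "wz": 0, "claw": 0}, {"tx": -0.06, "ty": -0.15, "tz": 0.15, "wx": 0, "wy": 0, "wz": 0, "claw": 0}, {"tx": -0.08, "ty": -0.2, "tz": 0.15, "wx": 0, "wy": 0, "wz": 0, "claw": 0}, {"tx": -0.08, "ty": -0.2, "tz": 0.15, "wx": 0, "wy": 0, "wz": 0, "claw": 0}, {"tx": -0.08, "ty": -0.2, "tz": 0.15, "wx": 0, "wy": 0, "wz": 0, "claw": 0}]}}

```text
clock: 11.62
tool_pos: [0.4847, -0.0685, 0.2249]
ee_rot: [0.738, 0.674, 0.0, 0.0]
ft_force: [1.1, 0.5, 0.2]
opening: 0.0001
finger_force: 0.0
```

```bash
python3 look.py scene s7; python3 look.py top t7; python3 - <<'E'
import cv2,numpy as np
f=lambda i:cv2.resize(i,(800,300),interpolation=cv2.INTER_CUBIC)
cv2.imwrite("pics/c7.png",np.vstack([f(cv2.imread("pics/s7.png")[195:280,295:500]),f(cv2.imread("pics/t7.png")[210:285,145:320])]))
E
```

```text
11.625 [ 0.4847 -0.0685  0.2249] yaw_y -5.19 z [ 0.  0. -1.] [1.11 0.48 0.22] 9.749549318185413e-05 [-0.24  0.25  1.81  0.    1.08 -0.15]
11.675 [ 0.4849 -0.068   0.2248] yaw_y -5.13 z [ 0.  0. -1.] [-0.04  0.04 -0.07] 2.622514217371051e-05 [-0.23  0.25  1.81  0.    1.08 -0.15]
```

View pics/c7.png

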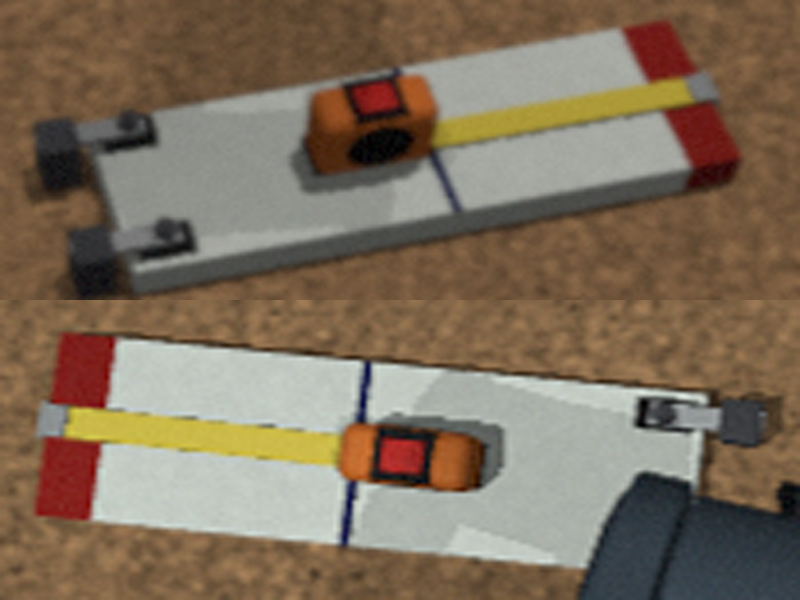

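Both views show the tape hooked over the red end, at (700,88) in the upper picture and (52,420) in the lower. The case is upright at the line, the button is pressed flush, and the arm is clear, so I'm handing in.

```bash
python3 -c "
from workcell import env; print(env.close_job())"
```

```text
the job is handed in; nothing more can be done
None
```

I handed the job in: the tape is hooked over the red end, the case stands upright at the line, the lock was pressed down after letting go, and I didn't touch the bowl, glue bottle or dispenser; the hand-in returned no pass or fail.

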